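# Hold the bottle opener up to the phone for its photograph

### The job

Take the flat steel bottle opener off its hook on the pine rack and hold it up in front of the phone on the stand for a photograph: about 15 cm from the lens, the opener's middle straight ahead of the lens and level with it, upright as it hung on the hook, one flat face squarely to the lens. Finish while holding it still in the air there, touching nothing but your gripper. Leave the phone, the slotted slice on the other hook, the jars and the pan lid as they are.

Things in the scene. Friction and masses are not known exactly. Their poses are not given: they have to be found in the camera images.
- opener: Flat steel bottle opener bar, 170 long (z), 40 wide (y), 5 mm thick (x), 0.16 kg, hanging upright on either hook. Origin at its middle, z up, x square to its flat faces. The hook passes along x through the eye: an opening z 37 to 75, y -12 to 12 mm, its upper edge on the hook. Cap mouth (26 mm opening) at the low end. Can be pinched from above by its long edges, a finger each side of the hook.
- rack: Fixed pine rack, base 120 x 290 x 18 mm; origin under its centre, z up. Rail top z 248, front face x 0 (mm). Two steel hooks, at y 65 and -65: level 8 mm round bars, axis z 235, from the rail along -x to x -85, where a lip turns up (top z 249, front x -89).
- lens (a point): Centre of the front of the phone's round lens (26 mm). It looks level along -x of this frame; z up. Black upright phone 72 wide, 146 high, 9 thick; lens on its centre line 20 mm below the top edge, on the face away from the post. Stand: base radius 55, post to z 274 mm. Lens 160 to 240 mm above the work surface; the phone slides on the post if pushed hard.
- slice: Slotted steel fish slice, 206 mm long, 26 mm wide handle, 72 mm wide slotted blade at the lower end, hanging from the other hook. Origin at the upper edge of its eye, where it rests on the hook; z up, x square to the blade.
- hang (a point): Point on the rack midway between the two hung things: rack frame x -55, y 0, z 239 mm (hook upper side); axes as the rack's. The opener and the slice hang 65 mm to either side of it along y. To come off, the opener is raised 10 to 30 mm (20 is best) so that the eye clears the lip, then drawn out along -x by over 40 mm.
- jar_tall: Green glass jar with aluminium lid, 76 mm across, 130 mm high, standing on the work surface on the robot's side of the rack. Origin at the centre of its underside, z up.
- jar_short: Green glass jar with aluminium lid, 76 mm across, 100 mm high, standing on the work surface to the left, on the robot's side of the rack. Origin at the centre of its underside, z up.
- pan_lid: Aluminium saucepan lid, 170 mm across, 46 mm high with its black knob, lying flat near the robot, to its right. Origin at the centre of its underside, z up.

How it is judged:
By the outcome, as a careful person would: the job done as asked, in the order asked, and still so for the second after the job is handed in, while the arm keeps its last pose, push and grip.
It also fails if it takes over 51 s, if anything falls off the work surface, if the arm or the gripper's body presses on something with over 40 N, if the wrist force passes 120 N, or if a joint passes its speed limit or range.

### The arm

A 7-joint arm with a two-finger parallel gripper is mounted at the origin on the work surface. World frame = base frame: x ahead of the robot, y to its left, z up, the work surface at z = 0. Lengths are in m, angles in rad, forces in N, time in s.
With the tool pointing down it reaches from about 0.4 to 0.85 m from the base axis. Payload 10.4 kg.
Tool frame: the origin (TCP) lies midway between the tips of the shut fingers; the grasp point (between the pads) lies 19 mm behind it; z points along the fingers, y is the line along which they close (so a half turn about z gives the same grasp; the last joint's range is limited). The gripper opens to 85 mm and grips with 20 to 120 N. Pads are 22 mm wide; open, the fingers measure 114 mm over their backs; the gripper's body (76 mm by 85 mm) begins 54 mm behind the grasp point. The pads swing forward as they close: fully open they stand 13 mm farther back than shut.
Start: joints at [1.095, 0.332, -0.065, 1.46, 0.022, 1.35, -0.088], TCP at [0.273, -0.562, 0.198] pointing down, gripper open.
Joint ranges: [-2.6, 2.6], [-0.5, 2.12], [-1.47, 1.34], [0.16, 2.42], [-1.27, 4.41], [0.06, 2.06], [-2.6, 2.6]. Speed limits (rad/s): [2.22, 2.22, 2.79, 2.79, 3.14, 3.14, 3.14].

### API

Orientations are given as a unit quaternion [x, y, z, w].
In Python, from workcell import get_obs, camera, camera_params, hand_in gives the robot as it stands.
- The arm moves only by the tool carry_out, never from a script. Its argument "commands" is a list that holds one entry, the list of rows, each a list of 6 numbers: the shift along the tool's x, y, z in units of 40 mm (1.0 is 40 mm), then the turn, a rotation vector about the tool's x, y, z in units of 6 degrees (1.0 is 6 degrees). In form: [[[x, y, z, ax, ay, az], ...]]. A call has 1 to 20 rows; each row shifts and turns the commanded pose from where the row before left it, along the tool's axes as they then stand; what a row does not reach is not made up. A row lasts 1/12 s, in which the tool goes at most 41.7 mm and 7.16 degrees, less where a joint would pass 70% of its speed; a pose out of reach is approached as far as the arm can. A call is refused whole if a number of a shift passes 1 or a number of a turn 1, either way. A call with a gripper value outside its range is refused whole. "hand" is the closure, from -1 (fully open) to 1 (shut), set as the call begins (left out, the last holds). The fingers move at their own pace and stop on an object; "force" is the grip in N (left out, the last holds). Time passes only in rows, so rows that do not move let the fingers close. It gives the time, the measured TCP pose, the force, the opening and the grip force at its end, in the units of the state.
- get_obs(): the state, without advancing time (a new reading comes with each control period).
- camera(name): name is "side" or "top"; returns the picture (384x512x3 uint8, red, green, blue); there is no depth.
- camera_params(name): a dict with "mtx" (3x3 intrinsics, pixels), "R" (3x3) and "t" (3): a world point X has camera coordinates R X + t. Camera axes: x right, y down, z forward; pixel columns grow to the right and rows downward; lengths in m; the calibration is good to about 2 mm. A picture is of the moment at which its call begins. camera_params takes no time and is no camera call.
- hand_in(): hands the job in; it is judged then, once.
The state is a dict: "clock": time; "joint_pos": joint angles; "joint_velocities": joint speeds; "tau": joint torques, N m; "position": TCP position; "ee_rot": TCP orientation; "ft_force": force on the tool from outside, world axes, zero at the start; "torque": the same for the moment, N m; "grip_width": opening from 0.0 (shut) to 1.0 (fully open); "grasp_force": force on a finger pad.
Only numpy, scipy, OpenCV 4.12 (cv2) and the standard library are available. Lean on these libraries where they do the work, as an engineer would, in place of code of your own. Each camera call takes 0.05 s, during which the arm holds its last target. There are 200 camera calls.

## Working session

There is one attempt and no reset: what is moved stays moved. The work goes in short steps, Python scripts to look and compute and a tool call to move; the robot and the scene stay as the last step left them, time stands still between calls to the robot, and variables do not carry over. Pictures are saved under pics/ and viewed, at most 10 in all, crops included, and the job is handed in when it is done.

Besides the shell and the picture viewer there is one more tool, called after "Emit:" as a command line: name --argument value ..., lists and objects as JSON in quotes. carry_out: Moves the arm, as the interface text tells. Its arguments: {"type":"object","properties":{"commands":{"type":"array"},"hand":{"type":"number"},"force":{"type":"number"}},"required":["commands"]}

```bash
mkdir -p pics; python3 - <<'E'
from workcell import *
import cv2,numpy as np
for n in("side","top"):
    im=camera(n); cv2.imwrite(f"pics/{n}0.png",cv2.resize(im[:,:,::-1],(800,600),interpolation=cv2.INTER_CUBIC))
    p=camera_params(n); print(n,p, -np.array(p['R']).T@p['t'])
o=get_obs();print(o)
E
```

```text
side {'mtx': array([[368.85144729,   0.        , 254.00157395],
       [  0.        , 368.85144729, 190.05414313],
       [  0.        ,   0.        ,   1.        ]]), 'R': array([[-0.87982519, -0.47493462,  0.01856704],
       [-0.3836927 ,  0.68665817, -0.61747913],
       [ 0.28051301, -0.55039773, -0.7863681 ]]), 't': array([0.45515648, 0.28799095, 1.0032261 ])} [0.2295402  0.5705916  0.95828249]
top {'mtx': array([[402.39351885,   0.        , 260.98469667],
       [  0.        , 402.39351885, 191.55746059],
       [  0.        ,   0.        ,   1.        ]]), 'R': array([[-0.0099189 , -0.99971625, -0.02165727],
       [-0.98993781,  0.01287461, -0.14091621],
       [ 0.14115505,  0.02004162, -0.98978462]]), 't': array([0.01254963, 0.52974044, 0.97300594])} [ 0.38718987 -0.01377475  1.03798711]
{'clock': 0.1, 'joint_pos': array([ 1.09540464,  0.33282275, -0.0646903 ,  1.46083712,  0.02158941,
        1.34989138, -0.08851965]), 'joint_velocities': array([-0.00108594, -0.00254506,  0.00025013, -0.00197983,  0.00133702,
       -0.00032214,  0.00042204]), 'tau': array([ 1.70003364e-03, -6.26748705e+01,  4.95359511e-02, -3.92430067e+01,
        1.63825782e-02,  7.00976947e-03,  2.23365970e-05]), 'position': array([ 0.27325757, -0.56169142,  0.19759635]), 'ee_rot': array([ 9.74482929e-01,  2.24460737e-01, -1.65408551e-04, -6.09843371e-04]), 'ft_force': array([-0.26244697,  0.10379768,  0.04652838]), 'torque': array([ 0.03239148, -0.00088895, -0.00206266]), 'grasp_force': 0.0, 'grip_width': 1.00261728856855}
```

View pics/side0.png

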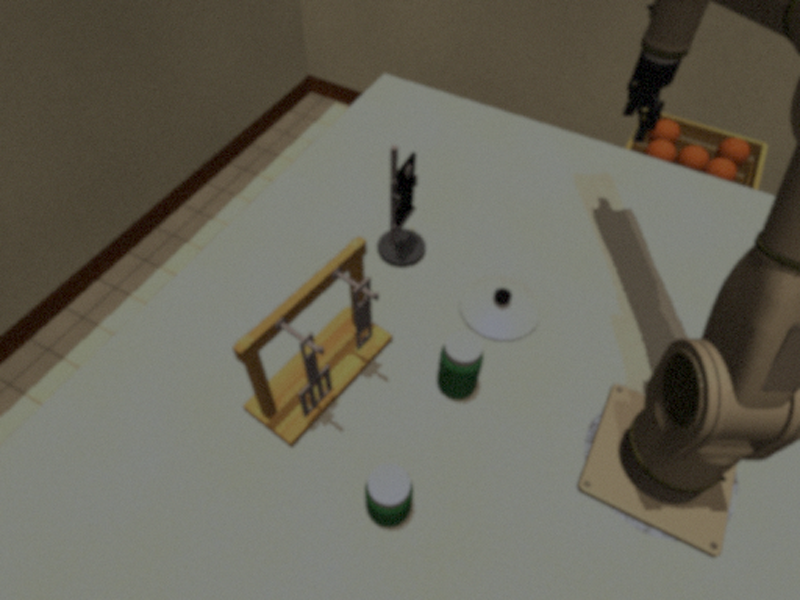

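View pics/top0.png

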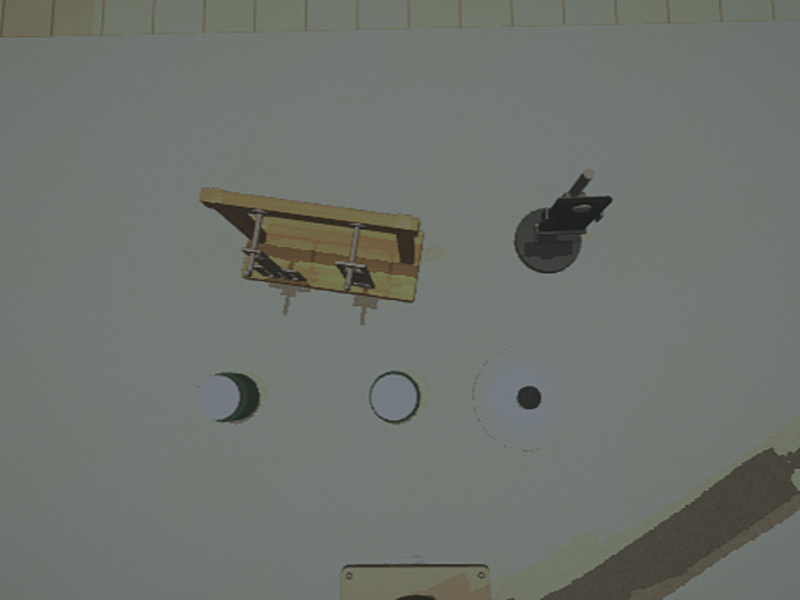

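```bash
cat > h.py <<'E'
from workcell import *
import cv2,numpy as np
def avg(n,k=4): return np.mean([camera(n).astype(float) for _ in range(k)],0)
def crop(im,x,y,w,h,s):
    c=np.clip(im[y:y+h,x:x+w]*1.6,0,255).astype(np.uint8)[:,:,::-1]
    c=cv2.resize(c,(w*s,h*s),interpolation=cv2.INTER_CUBIC)
    for i in range(0,w,10): cv2.putText(c,str(x+i),(i*s,8),0,.3,(0,255,255),1); c[:6 if i%10 else 12, i*s]=(0,255,255)
    for j in range(0,h,10): cv2.putText(c,str(y+j),(0,j*s+4),0,.3,(0,255,255),1)
    return c
def ray(n,u,v):
    p=camera_params(n);R=np.array(p['R']);d=R.T@np.linalg.inv(p['mtx'])@[u,v,1];return -R.T@p['t'],d
def atz(n,u,v,z):
    c,d=ray(n,u,v);return c+d*(z-c[2])/d[2]
def proj(n,X):
    p=camera_params(n);q=p['mtx']@(np.array(p['R'])@np.asarray(X)+p['t']);return q[:2]/q[2]
def tri(uv_t,uv_s):
    c1,d1=ray('top',*uv_t);c2,d2=ray('side',*uv_s);d1/=np.linalg.norm(d1);d2/=np.linalg.norm(d2)
    s=np.linalg.lstsq(np.c_[d1,-d2],c2-c1,rcond=None)[0];a,b=c1+s[0]*d1,c2+s[1]*d2
    return (a+b)/2,np.linalg.norm(a-b)
E
python3 - <<'E'
from h import *
t=avg('top');s=avg('side')
cv2.imwrite('pics/rt.png',crop(t,122,115,160,85,5))
cv2.imwrite('pics/rs.png',crop(s,148,145,110,100,6)[:600])
a=crop(t,325,100,80,80,5);b=crop(s,235,85,50,95,6);c=np.zeros((600,800,3),np.uint8);c[:400,:400]=a;c[:570,410:710]=b
cv2.imwrite('pics/ph.png',c)
E
```

```text
(no output)
```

View pics/rt.png

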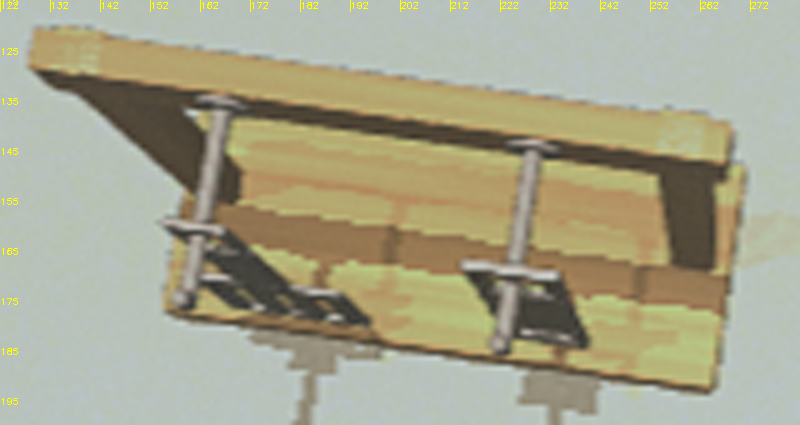

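View pics/rs.png

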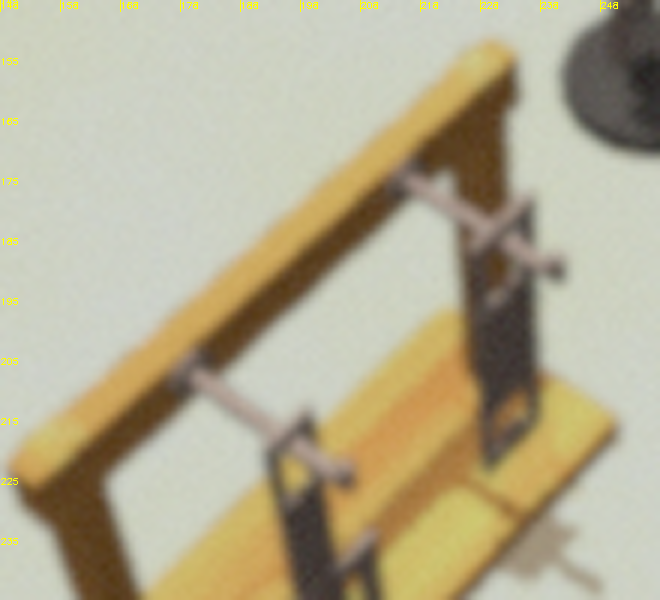

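View pics/ph.png

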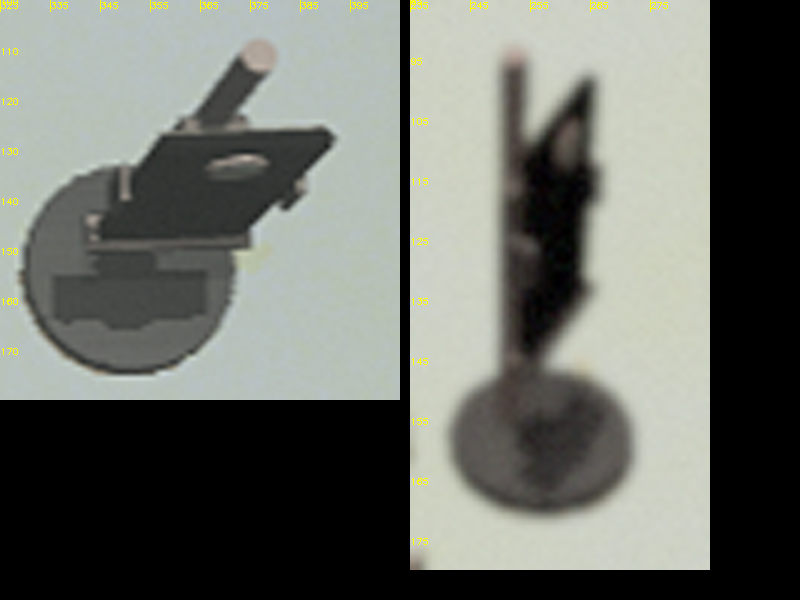

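```bash
cat > fit.py <<'E'
from h import *
from scipy.optimize import least_squares
T=lambda X,Y:(122+(X+.5)/5-.5,115+(Y+.5)/5-.5)
S=lambda X,Y:(148+(X+.5)/6-.5,145+(Y+.5)/6-.5)
PT=lambda X,Y:(325+(X+.5)/5-.5,100+(Y+.5)/5-.5)
PS=lambda X,Y:(235+(X+.5)/6-.5,85+(Y+.5)/6-.5)
rk=[('top',(0,65,235),T(218,108)),('top',(0,-65,235),T(532,150)),('top',(-85,65,249),T(185,298)),('top',(-85,-65,249),T(502,345)),
('top',(-60,-145,18),T(712,387)),('top',(-60,145,18),T(168,311)),
('side',(0,65,235),S(192,373)),('side',(0,-65,235),S(405,180)),('side',(-85,65,249),S(347,468)),('side',(-85,-65,249),S(556,264)),('side',(-60,-145,18),S(617,425))]
ph=[('top',(0,0,0),PT(237,166)),('top',(0,36,20),PT(165,136)),('top',(0,-36,20),PT(335,137)),('top',(0,-36,-126),PT(250,238)),('top',(0,36,-126),PT(95,238)),
('side',(0,0,0),PS(159,142)),('side',(0,-36,20),PS(182,78)),('side',(0,36,20),PS(118,150)),('side',(0,-36,-126),PS(178,290))]
def tr(p,X):
    c,s=np.cos(p[3]),np.sin(p[3]);X=np.array(X)/1e3;return np.array([c*X[0]-s*X[1],s*X[0]+c*X[1],X[2]])+p[:3]
def fit(pts,p0,fz):
    f=lambda p:np.concatenate([proj(n,tr([p[0],p[1],0 if fz else p[2],p[3]],X))-uv for n,X,uv in pts]+[[0*p[2]]])
    r=least_squares(f,p0,loss='soft_l1');p=r.x
    if fz:p[2]=0
    print(p.round(4));print(f(p)[:-1].reshape(-1,2).round(1).tolist());return p
if __name__=='__main__':
    r=fit(rk,[.75,.1,0,0],True);l=fit(ph,[.75,-.2,.2,0],False)
    print('opener',tr(r,(-55,-65,239-75)),'slice',tr(r,(-55,65,239)))
    print('target',tr(l,(-150,0,0)),'rootdir',np.degrees([r[3],l[3]]))
    print('jars',atz('top',395*.64,397*.64,.13),atz('top',220*.64,397*.64,.10),atz('side',463*.64,347*.64,.13),atz('side',390*.64,486*.64,.1))
    # opener crossing check
    print(proj('top',tr(r,(-55,-85,249))),proj('top',tr(r,(-55,-45,249))),T(465,267),T(558,274))
E
python3 fit.py
```

```text
[ 0.6104  0.1329  0.     -0.1514]
[[1.1, -0.2], [0.3, -0.3], [-1.4, 0.7], [-0.9, 0.1], [0.2, 0.9], [-1.9, 0.7], [-0.6, 0.1], [-0.5, -0.2], [-0.3, -0.7], [0.2, -1.8], [0.5, -1.8]]
[ 0.6255 -0.229   0.2258 -0.0205]
[[0.3, -1.2], [-0.7, 1.8], [1.1, 1.8], [-0.5, -0.3], [0.1, -0.4], [-1.3, 0.4], [0.8, -0.6], [-0.1, 0.5], [-0.4, -0.7]]
opener [0.54621228 0.07689499 0.164     ] slice [0.56582443 0.20540711 0.239     ]
target [ 0.47553504 -0.22595647  0.22578165] rootdir [-8.67692174 -1.17295571]
jars [0.37600534 0.02427473 0.13      ] [0.37814266 0.28541462 0.1       ] [0.37412586 0.03155137 0.13      ] [0.37285081 0.29335465 0.1       ]
[233.30101161 170.37568806] [213.59219456 167.69070912] (214.6, 168.0) (233.2, 169.4)
```

Emit:
carry_out --commands '[[[0,0,-0.8,0,0,0],[0,0,-0.8,0,0,0],[0,0,-0.8,0,0,0],[0,0,-0.8,0,0,0],[0,0,-0.8,0,0,0],[0,0,0,0,0,0.96],[0,0,0,0,0,0.96],[0,0,0,0,0,0.96],[0,0,0,0,0,0.96],[0,0,0,0,0,0.96],[0,0,0,0,0,0.96],[0,0,0,0,0,0]]]' --hand -1

```text
clock: 1.5
position: [0.2735, -0.562, 0.3583]
ee_rot: [0.997, -0.077, 0.0, 0.0]
ft_force: [-0.3, 0.5, -0.0]
grip_width: 1.002
grasp_force: 0.0
```

Emit:
carry_out --commands '[[[0.2,-0.8,0,0,0,0],[0.2,-0.8,0,0,0,0],[0.2,-0.8,0,0,0,0],[0.2,-0.8,0,0,0,0],[0.2,-0.8,0,0,0,0],[0.2,-0.8,0,0,0,0],[0.2,-0.8,0,0,0,0],[0.2,-0.8,0,0,0,0],[0.2,-0.8,0,0,0,0],[0.2,-0.8,0,0,0,0],[0.2,-0.8,0,0,0,0],[0.2,-0.8,0,0,0,0],[0.2,-0.8,0,0,0,0],[0.2,-0.8,0,0,0,0],[0.2,-0.8,0,0,0,0],[0.2,-0.8,0,0,0,0],[0.2,-0.8,0,0,0,0],[0.2,-0.8,0,0,0,0],[0.2,-0.8,0,0,0,0],[0,0,0,0,0,0]]]'

```text
clock: 3.17
position: [0.5155, 0.0233, 0.3581]
ee_rot: [0.998, -0.069, 0.0, -0.001]
ft_force: [0.3, 0.7, 0.0]
grip_width: 1.001
grasp_force: 0.0
```

Emit:
carry_out --commands '[[[0,0,0,0,0,0.13],[0.185,-0.48,0.3,0,0,0],[0.185,-0.48,0.3,0,0,0],[0.185,-0.48,0.3,0,0,0],[0,0,0.3,0,0,0],[0,0,0,0,0,0],[0,0,0,0,0,0],[0,0,0,0,0,0]]]'

```text
clock: 3.83
position: [0.5462, 0.0679, 0.3112]
ee_rot: [0.997, -0.083, 0.001, 0.0]
ft_force: [0.6, 0.3, 0.8]
grip_width: 1.002
grasp_force: 0.0
```

```bash
python3 - <<'E'
from h import *
t=avg('top',3);s=avg('side',3);c=np.zeros((600,800,3),np.uint8)
a=crop(t,195,115,80,90,5);b=crop(s,195,120,65,100,6);c[:450,:400]=a;c[:600,405:795]=b
cv2.imwrite('pics/g1.png',c)
o=get_obs();print(o['position'],o['ee_rot'],o['joint_pos'])
E
```

```text
[0.54622982 0.06920442 0.31080614] [ 9.96620986e-01 -8.21365336e-02  4.39470972e-04  7.97230100e-05] [ 0.30997251  0.17796005 -0.59880385  1.44473239  0.10043194  1.54871375
 -2.01884426]
```

View pics/g1.png

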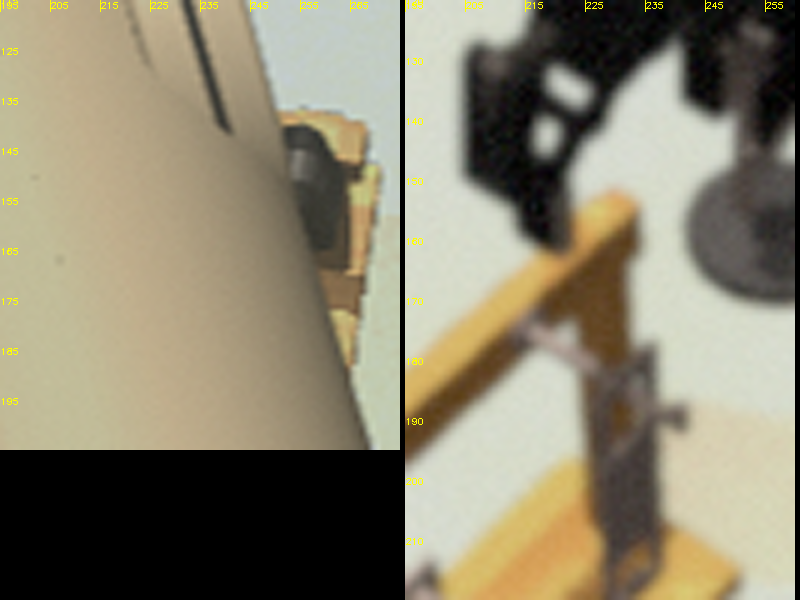

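Emit:
carry_out --commands '[[[-0.03,-0.1,0,0,0,-0.12],[0,-0.09,0.3,0,0,0],[0,0,0.3,0,0,0],[0,0,0.3,0,0,0],[0,0,0,0,0,0],[0,0,0,0,0,0],[0,0,0,0,0,0],[0,0,0,0,0,0]]]'

```text
clock: 4.8
position: [0.5464, 0.0772, 0.2748]
ee_rot: [0.997, -0.076, 0.0, -0.0]
ft_force: [-1.0, 0.1, -0.1]
grip_width: 1.001
grasp_force: 0.0
```

```bash
python3 - <<'E'
from h import *
o=get_obs();print(o['position'],o['ee_rot'])
s=avg('side',3);c=crop(s,195,120,65,100,6)
cv2.imwrite('pics/g2.png',c)
p=o['position']
for w in(-.057,-.0425,.0425,.057): print(w,(proj('side',p+[w*.1513,w*.9885,.013])-[195,120])*6)
E
```

```text
[0.5464052  0.07722283 0.27480626] [ 9.97128926e-01 -7.57214817e-02  4.00239794e-04 -4.62544692e-05]
-0.057 [299.49734912 222.91859542]
-0.0425 [277.78799837 243.2517804 ]
0.0425 [143.19458077 369.31325904]
0.057 [118.90057041 392.06726085]
```

View pics/g2.png

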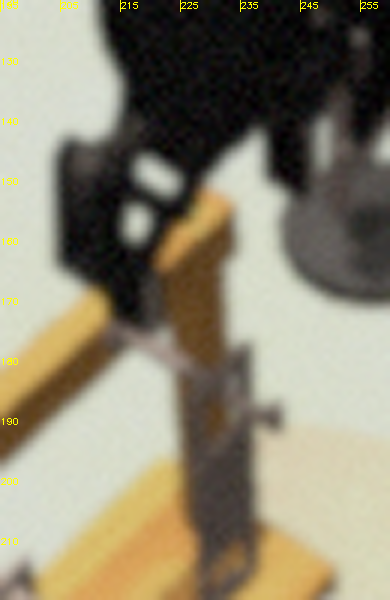

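```bash
python3 - <<'E'
from h import *
p=np.array([.54623,.0692,.3108])
for dz in(0,.013,.04):
  for w in(-.057,-.0425):
    for x in (-.011,.011): print(dz,w,x,((proj('top',p+[x+w*.16,w*.987,dz])-[195,115])*5).round(),)
o=get_obs();p=o['position']
for dz in(.013,.026,.04): 
  for x in (-.011,.011): print(dz,x,[((proj('side',p+[x+w*.15,w*.988,dz])-[195,120])*6).round() for w in(-.057,-.0425,.0425,.057)])
E
```

```text
0 -0.057 -0.011 [296. 288.]
0 -0.057 0.011 [296. 230.]
0 -0.0425 -0.011 [257. 283.]
0 -0.0425 0.011 [257. 224.]
0.013 -0.057 -0.011 [295. 282.]
0.013 -0.057 0.011 [295. 222.]
0.013 -0.0425 -0.011 [255. 276.]
0.013 -0.0425 0.011 [255. 216.]
0.04 -0.057 -0.011 [292. 267.]
0.04 -0.057 0.011 [292. 205.]
0.04 -0.0425 -0.011 [251. 261.]
0.04 -0.0425 0.011 [251. 199.]
0.013 -0.011 [array([323., 233.]), array([301., 253.]), array([167., 380.]), array([143., 403.])]
0.013 0.011 [array([276., 214.]), array([254., 234.]), array([119., 359.]), array([ 95., 382.])]
0.026 -0.011 [array([323., 211.]), array([301., 231.]), array([166., 359.]), array([141., 382.])]
0.026 0.011 [array([276., 192.]), array([254., 212.]), array([117., 338.]), array([ 93., 360.])]
0.04 -0.011 [array([323., 187.]), array([301., 207.]), array([164., 335.]), array([139., 358.])]
0.04 0.011 [array([276., 168.]), array([253., 188.]), array([115., 314.]), array([ 90., 337.])]
```

```bash
python3 - <<'E'
from h import *
p=np.array([.27326,-.56169,.1976]);a=np.radians(25.9);y=np.array([np.sin(a),-np.cos(a),0])
for dz in(0,.013,.04):print(dz,[(proj('side',p+y*w+[0,0,dz])/.64).round() for w in(-.0425,.0425)])
E
```

```text
0 [array([628., 158.]), array([620., 133.])]
0.013 [array([630., 153.]), array([622., 128.])]
0.04 [array([634., 142.]), array([626., 117.])]
```

Emit:
carry_out --commands '[[[0,0,0.3,0,0,0],[0,0,0.3,0,0,0],[0,0,0.3,0,0,0],[0,0,0,0,0,0],[0,0,0,0,0,0],[0,0,0,0,0,0]]]'

```text
clock: 5.45
position: [0.5461, 0.0773, 0.2383]
ee_rot: [0.997, -0.076, -0.0, 0.0]
ft_force: [0.0, -0.2, 0.2]
grip_width: 1.0
grasp_force: 0.0
```

```bash
python3 - <<'E'
from h import *
o=get_obs();print(o['position'],o['ee_rot'],o['ft_force'])
s=avg('side',6);c=crop(np.clip(s*1.3,0,255),195,120,65,100,6)
cv2.imwrite('pics/g3.png',c)
E
```

```text
[0.54614494 0.07726311 0.23831921] [ 9.97135399e-01 -7.56372429e-02 -6.55859759e-05  4.80139540e-06] [ 0.0302891  -0.15511652  0.19250432]
```

View pics/g3.png

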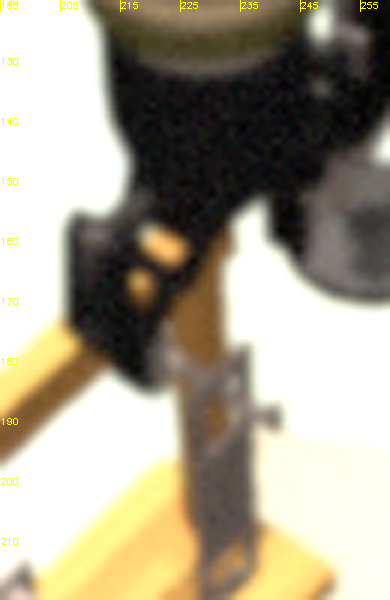

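Emit:
carry_out --commands '[[[0,0,0.25,0,0,0],[0,0,0.25,0,0,0],[0,0,0.25,0,0,0],[0,0,0.25,0,0,0],[0,0,0.25,0,0,0],[0,0,0,0,0,0],[0,0,0,0,0,0],[0,0,0,0,0,0]]]'

```text
clock: 6.42
position: [0.5463, 0.0773, 0.1886]
ee_rot: [0.997, -0.076, 0.0, -0.0]
ft_force: [0.3, -0.2, -0.2]
grip_width: 1.002
grasp_force: 0.0
```

Emit:
carry_out --commands '[[[0,0,0,0,0,0],[0,0,0,0,0,0],[0,0,0,0,0,0],[0,0,0,0,0,0],[0,0,0,0,0,0],[0,0,0,0,0,0],[0,0,0,0,0,0],[0,0,0,0,0,0],[0,0,0,0,0,0],[0,0,0,0,0,0],[0,0,0,0,0,0],[0,0,0,0,0,0],[0,0,0,0,0,0],[0,0,0,0,0,0]]]' --hand 1 --force 60

```text
clock: 7.58
position: [0.5466, 0.0774, 0.1888]
ee_rot: [0.997, -0.076, 0.001, -0.0]
ft_force: [0.6, 0.4, 6.3]
grip_width: 0.452
grasp_force: 59.8
```

Emit:
carry_out --commands '[[[0,0,-0.1,0,0,0],[0,0,-0.1,0,0,0],[0,0,-0.1,0,0,0],[0,0,-0.1,0,0,0],[0,0,-0.1,0,0,0],[0,0,0,0,0,0],[0,0,0,0,0,0],[0,0,0,0,0,0],[0,0,0,0,0,0]]]'

```text
clock: 8.33
position: [0.546, 0.0772, 0.2081]
ee_rot: [0.997, -0.076, -0.0, 0.0]
ft_force: [-0.4, -0.3, -1.7]
grip_width: 0.453
grasp_force: 60.3
```

```bash
python3 - <<'E'
from h import *
o=get_obs();print(o['position'],o['ee_rot'],o['ft_force'],o['torque'],o['grip_width'])
s=avg('side',6);c=crop(np.clip(s*1.3,0,255),195,120,65,100,6)
cv2.imwrite('pics/g4.png',c)
E
```

```text
[0.54599776 0.07718923 0.20808026] [ 9.97135335e-01 -7.56379031e-02 -1.60314908e-04  7.71004295e-05] [-0.36719777 -0.34248668 -1.68990833] [-0.00053686 -0.00892429 -0.02129352] 0.45326085122071885
```

View pics/g4.png

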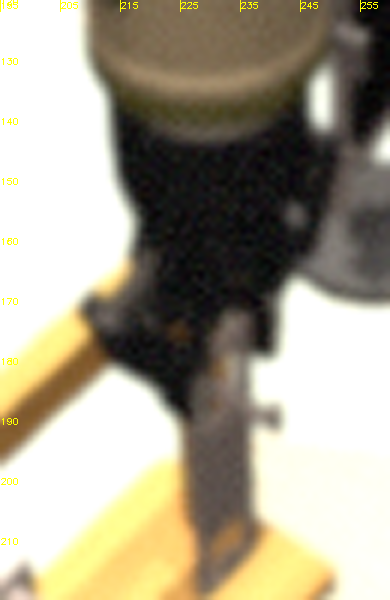

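Emit:
carry_out --commands '[[[-0.2,0,0,0,0,0],[-0.3,0,0,0,0,0],[-0.3,0,0,0,0,0],[-0.3,0,0,0,0,0],[-0.3,0,0,0,0,0],[-0.3,0,0,0,0,0],[-0.1,0,0,0,0,0],[0,0,-0.2,0,0,0],[0,0,-0.3,0,0,0],[0,0,-0.3,0,0,-0.4],[0,0,-0.3,0,0,-0.4],[0,0,0,0,0,-0.4],[0,0,0,0,0,0],[0,0,0,0,0,0],[0,0,0,0,0,0],[0,0,0,0,0,0]]]'

```text
clock: 9.97
position: [0.475, 0.088, 0.2522]
ee_rot: [1.0, -0.013, -0.0, -0.0]
ft_force: [-0.3, 0.1, -2.5]
grip_width: 0.447
grasp_force: 60.5
```

Emit:
carry_out --commands '[[[0,0.2,0,0,0,0],[0.015,0.3,0,0,0,0],[0.015,0.45,0,0,0,0],[0.015,0.45,0,0,0,0],[0.015,0.45,0,0,0,0],[0.015,0.45,0,0,0,0],[0.015,0.45,0,0,0,0],[0.015,0.45,0,0,0,0],[0.015,0.45,0,0,0,0],[0.015,0.45,0,0,0,0],[0.015,0.45,0,0,0,0],[0.015,0.45,0,0,0,0],[0.015,0.45,0,0,0,0],[0.015,0.45,0,0,0,0],[0.015,0.45,0,0,0,0],[0.015,0.45,0,0,0,0],[0,0.45,0,0,0,0],[0,0.45,0,0,0,0],[0,0.2,0,0,0,0],[0,0,0,0,0,0]]]'

```text
clock: 11.63
position: [0.475, -0.2303, 0.2518]
ee_rot: [1.0, -0.015, -0.0, 0.0]
ft_force: [0.2, -0.4, -1.8]
grip_width: 0.451
grasp_force: 60.5
```

Emit:
carry_out --commands '[[[0,0,0,0,0,0],[0,0,0,0,0,0],[0,0,0,0,0,0],[0,0,0,0,0,0],[0,0,0,0,0,0]]]'

```text
clock: 12.05
position: [0.476, -0.2274, 0.2524]
ee_rot: [1.0, -0.012, 0.0, 0.0]
ft_force: [-0.6, 0.3, -2.0]
grip_width: 0.451
grasp_force: 60.5
```

```bash
python3 - <<'E'
from h import *
o=get_obs();print(o['position'],o['ee_rot'],o['ft_force'],o['grip_width'])
t=avg('top',4);s=avg('side',6);c=np.zeros((600,800,3),np.uint8)
a=crop(t,320,95,80,100,5);b=crop(np.clip(s*1.3,0,255),230,65,75,100,5)
c[:500,:400]=a;c[:500,410:785]=b
cv2.imwrite('pics/f1.png',c)
p=o['position']
for q in [(0,.02,-.11),(0,-.02,-.11),(0,.02,.06),(0,-.02,.06)]:
  u=proj('side',p+np.array(q));print(q,(u-[230,65])*5+[410,0], (proj('top',p+np.array(q))-[320,95])*5)
E
```

```text
[ 0.47598275 -0.22737688  0.252444  ] [ 9.99923302e-01 -1.23843183e-02  1.23576203e-04  6.30630167e-05] [-0.58236503  0.25732849 -1.99899172] 0.45076604336924786
(0, 0.02, -0.11) [752.68788028 422.85992037] [181.6138075  563.27191185]
(0, -0.02, -0.11) [778.64522444 383.06389708] [272.01170685 562.18539956]
(0, 0.02, 0.06) [788.09379755 203.34587038] [281.78374265 515.58848942]
(0, -0.02, 0.06) [816.67043472 163.07551773] [393.24405639 514.19749853]
```

View pics/f1.png

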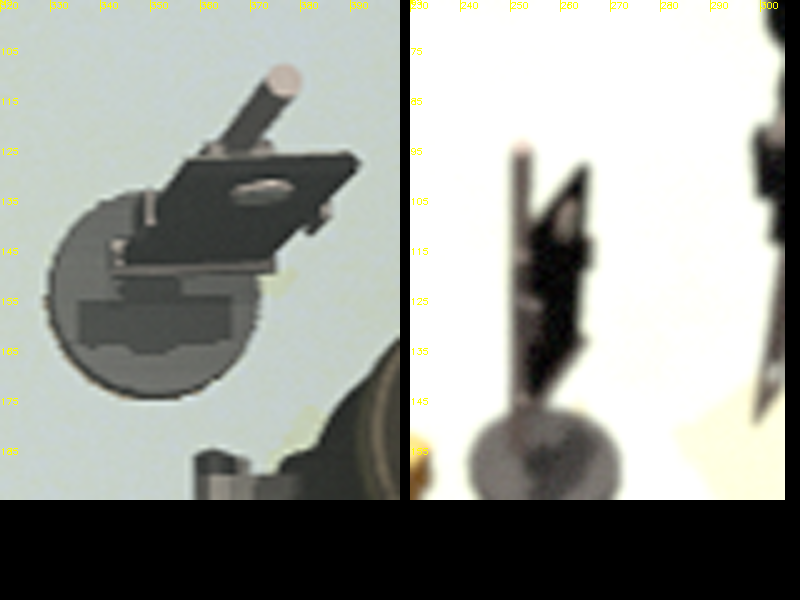

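```bash
python3 - <<'E'
from fit import *
for xb in (9,11):
  q=[(n,(xb if X[2]==20 else (2 if X[2]<0 and xb==11 else 0),X[1],X[2]),uv) for n,X,uv in ph]
  l=fit(q,[.62,-.23,.22,0],False)
  print('target',tr(l,(-150,0,0)))
E
grep -n "tri(" h.py; python3 -c "
from fit import *
print(tri(PT(237,166),PS(159,142)))
o=get_obs();print(o['position'])
from scipy.spatial.transform import Rotation as R
print(R.from_quat(o['ee_rot']).as_matrix()[:,0])"
```

```text
[ 0.6219 -0.2294  0.2248 -0.0149]
[[0.4, 0.6], [-0.7, -0.5], [1.0, -0.8], [-0.4, 1.2], [0.3, 1.2], [-0.2, 1.0], [-0.8, -1.0], [-1.6, 0.2], [0.5, -0.2]]
target [ 0.4719488  -0.22713601  0.22476389]
[ 0.6206 -0.2294  0.2244 -0.0174]
[[0.4, 1.2], [-0.7, -0.8], [1.0, -1.0], [-0.4, 1.0], [0.2, 0.9], [0.2, 1.2], [-0.9, -1.0], [-1.8, 0.1], [0.4, -0.2]]
target [ 0.47061121 -0.22678776  0.22444606]
16:def tri(uv_t,uv_s):
(array([ 0.62089868, -0.22714328,  0.23083058]), np.float64(0.0010109125235660459))
[ 0.47581743 -0.22803644  0.25231224]
[ 9.99666879e-01 -2.58094232e-02  6.19995310e-05]
```

Emit:
carry_out --commands '[[[-0.06,-0.03,0.02,0,0,0],[0,0,0,0,0,0],[0,0,0,0,0,0],[0,0,0,0,0,0],[0,0,0,0,0,0],[0,0,0,0,0,0],[0,0,0,0,0,0],[0,0,0,0,0,0],[0,0,0,0,0,0],[0,0,0,0,0,0],[0,0,0,0,0,0],[0,0,0,0,0,0]]]'

```text
clock: 13.55
position: [0.4735, -0.2267, 0.2515]
ee_rot: [1.0, -0.013, 0.0, 0.0]
ft_force: [0.3, -0.8, -1.7]
grip_width: 0.447
grasp_force: 60.5
```

```bash
python3 -c "
from workcell import *
o=get_obs();print(o['position'],o['ee_rot'],o['joint_velocities'],o['grip_width'],o['grasp_force'])
print(hand_in())"
```

```text
[ 0.47345503 -0.22674899  0.25150095] [ 9.99916988e-01 -1.28847699e-02  1.20459350e-05  1.33175749e-05] [-0.00013176 -0.00181939 -0.00011484  0.00105749  0.00011964  0.00115444
  0.00073112] 0.4470878457756385 60.4860645532608
the job is handed in; nothing more can be done
None
```

I took the opener off its hook and handed the job in with the arm holding it still, upright, flat face to the phone and about 15 cm from the lens. By my camera estimates it is within a few millimetres and about a degree; the hand-in returned no verdict.

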